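# Feel for the worn hinge among three tilt-out bins

### The arm

A 7-joint arm with a two-finger parallel gripper is mounted at the origin on the work surface. World frame = base frame: x ahead of the robot, y to its left, z up, the work surface at z = 0. Lengths are in m, angles in rad, forces in N, time in s.
With the tool pointing down it reaches from about 0.425 to 0.925 m from the base axis. Payload 6.8 kg.
Tool frame: the origin (TCP) lies midway between the tips of the shut fingers; the grasp point (between the pads) lies 19 mm behind it; y points along the fingers, z is the direction in which the jaws open and shut, and the axes are right-handed (so a half turn about y gives the same grasp; the last joint's range is limited). The gripper opens to 85 mm and grips with 20 to 120 N. Pads are 22 mm wide; open, the fingers measure 114 mm over their backs; the gripper's body (76 mm by 85 mm) begins 54 mm behind the grasp point. The pads swing forward as they close: fully open they stand 13 mm farther back than shut.
Start: joints at [1.196, 0.477, 0.022, 1.555, -0.011, 1.109, -0.083], TCP at [0.178, -0.651, 0.231] pointing down, gripper open.
Joint ranges: [-2.96, 2.96], [-0.34, 2.1], [-1.41, 1.46], [0.24, 2.44], [-1.37, 4.51], [0.17, 1.92], [-2.96, 2.96]. Speed limits (rad/s): [2.39, 2.39, 3.14, 3.14, 3.14, 3.14, 3.14].

### API

Orientations are given as a unit quaternion [w, x, y, z].
In Python, from station import bot gives the robot as it stands. The module is installed in compiled form; this text tells all that it offers.
- The arm moves only by the shell command python3 -m crank 'ROWS' [FORCE]. ROWS is JSON, a list of rows, each an object with "linear": the shift along the tool's x, y, z in m, a list of three; "dr": the turn, a rotation vector about the tool's x, y, z in degrees, a list of three; "hand": the gripper command: -1 is shut, 1 is fully open, values between are in proportion. A call has 1 to 10 rows; each row is the pose to reach, as a shift and turn from the pose commanded when the call began, along the tool's axes at that moment; what a row does not reach only later rows make up. A row lasts 1/12 s, in which the tool goes at most 41.7 mm and 7.16 degrees, less where a joint would pass 70% of its speed; a pose out of reach is approached as far as the arm can. A call with a gripper value outside its range is refused whole. The fingers move at their own pace and stop on an object; FORCE is the grip in N (left out, the last holds). Time passes only in rows, so rows that repeat a pose let the fingers close. It gives the time, the measured TCP pose, the force and the opening at its end, in the units of the state.
- bot.get_obs(): the state, without advancing time (a new reading comes with each control period).
- bot.read_camera(name): name is "side" or "top"; returns the picture (384x512x3 uint8, blue, green, red); there is no depth.
- bot.camera_params(name): a dict with "K" (3x3 intrinsics, pixels), "R" (3x3) and "t" (3): a world point X has camera coordinates R X + t. Camera axes: x right, y down, z forward; pixel columns grow to the right and rows downward; lengths in m; the calibration is good to about 2 mm. A picture is of the moment at which its call begins. camera_params takes no time and is no camera call.
- bot.hand_in(): hands the job in, once; it reports no verdict.
Trained networks look in the newest picture that a camera, given by its name, has taken for a name from the list of things; names that differ only in an ending like _2 or _b are one class to them, and where a whole thing is asked for, a point or a joint stands for the part that bears it (a point fixed in the world has none). Each returns a list of dicts, best first, with "score" (0 to 1); they miss things now and then, are a little off and sometimes report something else, mostly with a low value. They report only what shows in the picture. A call takes as long as a camera call. They do not tell look-alikes from the thing itself.
- bot.search_frame(camera, target): "extent" ([left, top, right, bottom] in pixels, round what is visible of it).
- bot.cut_out(camera, target): "pixels" (384x512 bool, what is visible of it) and "extent" ([left, top, right, bottom] in pixels, round what is visible of it).
- bot.place_of(camera, target): "xy" ([column, row] in pixels: a listed point, or the origin of a listed thing).
The state is a dict: "t": time; "q": joint angles; "joint_vel": joint speeds; "joint_torque": joint torques, N m; "eef_pos": TCP position; "tool_rot": TCP orientation; "contact_force": force on the tool from outside, world axes, zero at the start; "torque": the same for the moment, N m; "gripper_width": opening from 0.0 (shut) to 1.0 (fully open).
Only numpy, scipy, OpenCV 4.12 (cv2) and the standard library are available. Lean on these libraries where they do the work, as an engineer would, in place of code of your own. Each camera call takes 0.05 s, during which the arm holds its last target. There are 200 camera calls.

### The job

One of the three tilt-out bins on the shelf has a worn hinge. Take a bin by its ball knob and rock it gently, over to the robot's left first and then over to its right, with no more than about 10 N and without forcing a bin that resists, until you have found the one that has play and rocked it to the stop on both sides. Leave that bin leaning over to the right, put the brass spare bush into it, leave all the bins shut, and do not disturb anything else.

Things in the scene. Friction and masses are not known exactly. Their poses are not given: they have to be found in the camera images.
- mount_a: fixed dark steel hinge bracket of bin a on the shelf: plate 120 (x) x 142 (y) x 6 mm, two cheeks carrying the hinge pin. Origin: centre of the plate's underside, on the shelf top; x from the bin's front to its back (away from the robot), y along the pin to the robot's left, z up. The three brackets' places are interchanged from start to start
- bin_a: white open-topped tilt-out bin a; all three look alike and any may be the worn one. Origin on the hinge pin, at x -45, z 22 mm of its bracket; axes as the bracket's when shut. Box x -8 to 92, y -60 to 60 mm, walls 3 mm, inner floor z 9, rim z 90 mm; 0.4 kg. It tips towards the robot on the pin and falls shut by its own weight
- knob_a (a point): centre of bin a's black ball knob, 26 mm diameter on a 9 mm stem over the front wall, at x -6.5, z 122 mm in the bin's frame. Pushed sideways here, a sound (rubber-bushed) hinge gives springily, 0.35 mm per N, and springs back; a worn one goes freely (about 1 N) 11 mm either side of the middle, then meets the same spring; it starts in the middle and stays where it is left
- pin_a_mid (a point): middle of bin a's steel hinge pin (8 mm diameter, 130 mm long), where the bin's origin lies. The pin is held in rubber: it leans sideways 2.9 mrad per N pushed at the knob (0.057 rad = 20 N) once any play is taken up; its z axis is upright when unloaded
- mount_b: fixed dark steel hinge bracket of bin b on the shelf: plate 120 (x) x 142 (y) x 6 mm, two cheeks carrying the hinge pin. Origin: centre of the plate's underside, on the shelf top; x from the bin's front to its back (away from the robot), y along the pin to the robot's left, z up. The three brackets' places are interchanged from start to start
- bin_b: white open-topped tilt-out bin b; all three look alike and any may be the worn one. Origin on the hinge pin, at x -45, z 22 mm of its bracket; axes as the bracket's when shut. Box x -8 to 92, y -60 to 60 mm, walls 3 mm, inner floor z 9, rim z 90 mm; 0.4 kg. It tips towards the robot on the pin and falls shut by its own weight
- knob_b (a point): centre of bin b's black ball knob, 26 mm diameter on a 9 mm stem over the front wall, at x -6.5, z 122 mm in the bin's frame. Pushed sideways here, a sound (rubber-bushed) hinge gives springily, 0.35 mm per N, and springs back; a worn one goes freely (about 1 N) 11 mm either side of the middle, then meets the same spring; it starts in the middle and stays where it is left
- pin_b_mid (a point): middle of bin b's steel hinge pin (8 mm diameter, 130 mm long), where the bin's origin lies. The pin is held in rubber: it leans sideways 2.9 mrad per N pushed at the knob (0.057 rad = 20 N) once any play is taken up; its z axis is upright when unloaded
- mount_c: fixed dark steel hinge bracket of bin c on the shelf: plate 120 (x) x 142 (y) x 6 mm, two cheeks carrying the hinge pin. Origin: centre of the plate's underside, on the shelf top; x from the bin's front to its back (away from the robot), y along the pin to the robot's left, z up. The three brackets' places are interchanged from start to start
- bin_c: white open-topped tilt-out bin c; all three look alike and any may be the worn one. Origin on the hinge pin, at x -45, z 22 mm of its bracket; axes as the bracket's when shut. Box x -8 to 92, y -60 to 60 mm, walls 3 mm, inner floor z 9, rim z 90 mm; 0.4 kg. It tips towards the robot on the pin and falls shut by its own weight
- knob_c (a point): centre of bin c's black ball knob, 26 mm diameter on a 9 mm stem over the front wall, at x -6.5, z 122 mm in the bin's frame. Pushed sideways here, a sound (rubber-bushed) hinge gives springily, 0.35 mm per N, and springs back; a worn one goes freely (about 1 N) 11 mm either side of the middle, then meets the same spring; it starts in the middle and stays where it is left
- pin_c_mid (a point): middle of bin c's steel hinge pin (8 mm diameter, 130 mm long), where the bin's origin lies. The pin is held in rubber: it leans sideways 2.9 mrad per N pushed at the knob (0.057 rad = 20 N) once any play is taken up; its z axis is upright when unloaded
- bush: spare hinge bush: loose brass sleeve standing on the table in front of the shelf, 28 mm diameter, 36 mm high, with a flange 38 mm diameter and 5 mm thick at its foot and a 14 mm bore showing dark on top; 0.1 kg. Origin: centre of its underside, z along the bore, up
- shelf: white melamine shelf 150 (x) x 860 (y) x 18 mm, top 60 mm above the table, on steel brackets on a low tiled upstand (130 mm high) behind it; fixed. Origin: on the table under the middle of the board, y along the shelf to the robot's left
- dabba: stainless spice tin, 104 mm diameter, 60 mm high, clear acrylic lid with knob to 79 mm; on the shelf, right. Origin: centre of its underside; bystander
- salt_pig: white ceramic salt pig, 100 mm diameter, 100 mm high, on the shelf, right. Origin: centre of its underside; bystander
- jar: green glass jar, 60 mm diameter, 100 mm high, at the right end of the shelf. Origin: centre of its underside; bystander
- scoop: blue silicone scoop, 150 mm long, 30 mm high, lying on the table, left; origin near its middle; bystander
- tong: steel tong 235 mm long, 12 mm high, lying on the table, left; origin near its middle; bystander
- tumbler: steel tumbler 68 mm diameter, 85 mm high, on the table, right. Origin: centre of its underside; bystander
There are look-alikes about, which are no part of the job. Several things have the shape of the bush; the one meant has the colours described above.

How it is judged:
On the way, in this order (a step that is already met when the one before it is completed fails the run):
1. a bin (only the worn one can, within the force rule) is rocked to the robot's left: its knob at least 8.5 mm left of the middle ((y of knob_a in the frame of mount_a above 0.0085 m or y of knob_b in the frame of mount_b above 0.0085 m or y of knob_c in the frame of mount_c above 0.0085 m)), for 0.05 s.
2. then to the right: its knob at least 8.5 mm right of the middle ((y of knob_a in the frame of mount_a below -0.0085 m or y of knob_b in the frame of mount_b below -0.0085 m or y of knob_c in the frame of mount_c below -0.0085 m)), for 0.05 s.
3. the spare bush is in the bin that leans to the right (((x of bush in the frame of bin_a between -0.006 and 0.09 m and y of bush in the frame of bin_a between -0.058 and 0.058 m and z of bush in the frame of bin_a between 0.003 and 0.065 m and y of knob_a in the frame of mount_a below -0.004 m) or (x of bush in the frame of bin_b between -0.006 and 0.09 m and y of bush in the frame of bin_b between -0.058 and 0.058 m and z of bush in the frame of bin_b between 0.003 and 0.065 m and y of knob_b in the frame of mount_b below -0.004 m) or (x of bush in the frame of bin_c between -0.006 and 0.09 m and y of bush in the frame of bin_c between -0.058 and 0.058 m and z of bush in the frame of bin_c between 0.003 and 0.065 m and y of knob_c in the frame of mount_c below -0.004 m))), for 0.2 s.
At the end, for the whole second after the job is handed in: Bush at rest (under 20 mm/s) between the walls and below the rim of the worn bin, which still leans right (knob at least 4 mm right of the middle; sound bins spring back); all bins shut (within 0.14 rad of upright, which allows for the play); no bystander moved more than 30 mm (((x of bush in the frame of bin_a between -0.006 and 0.09 m and y of bush in the frame of bin_a between -0.058 and 0.058 m and z of bush in the frame of bin_a between 0.003 and 0.065 m and y of knob_a in the frame of mount_a below -0.004 m) or (x of bush in the frame of bin_b between -0.006 and 0.09 m and y of bush in the frame of bin_b between -0.058 and 0.058 m and z of bush in the frame of bin_b between 0.003 and 0.065 m and y of knob_b in the frame of mount_b below -0.004 m) or (x of bush in the frame of bin_c between -0.006 and 0.09 m and y of bush in the frame of bin_c between -0.058 and 0.058 m and z of bush in the frame of bin_c between 0.003 and 0.065 m and y of knob_c in the frame of mount_c below -0.004 m)) and linear speed of bush below 0.02 m/s and angle between each of bin_a, bin_b, bin_c's own z axis and vertical below 0.14 rad and distance of each of dabba, salt_pig, jar, scoop, tong, tumbler from where it was at the start of the episode below 0.03 m); the robot touches nothing.
It fails at once if a hinge was forced: its pin leaned more than 0.057 rad in its rubber (about 20 N sideways at the knob) (angle between any of pin_a_mid, pin_b_mid, pin_c_mid's own z axis and vertical above 0.057 rad).
It fails at once if something else on the shelf or table was knocked about: moved more than 30 mm (distance of any of dabba, salt_pig, jar, scoop, tong, tumbler from where it was at the start of the episode above 0.03 m).
It also fails if it takes over 72 s, if anything falls off the work surface, if the arm or the gripper's body presses on something with over 40 N, if the wrist force passes 120 N, or if a joint passes its speed limit or range.

## Working session

There is one attempt and no reset: what is moved stays moved. The work goes in short steps, Python scripts to look and compute and a shell command to move; the robot and the scene stay as the last step left them, time stands still between calls to the robot, and variables do not carry over. Pictures are saved under pics/ and viewed, about 8 in all and at most 12, crops included, and the job is handed in when it is done.

```bash
mkdir -p pics; cat > h.py <<'E'
from station import bot
import numpy as np, cv2
from scipy.spatial.transform import Rotation as Ro
def ray(cam,px):
    p=bot.camera_params(cam);K,R,t=[np.array(p[k],float) for k in('K','R','t')]
    d=R.T@np.linalg.inv(K)@np.array([px[0],px[1],1.]);return -R.T@t,d
def atz(cam,px,z):
    o,d=ray(cam,px);return o+d*(z-o[2])/d[2]
def proj(cam,X):
    p=bot.camera_params(cam);K,R,t=[np.array(p[k],float) for k in('K','R','t')]
    c=K@(R@np.array(X,float)+t);return c[:2]/c[2]
def tri(px1,px2,c1='side',c2='top'):
    o1,d1=ray(c1,px1);o2,d2=ray(c2,px2);d1/=np.linalg.norm(d1);d2/=np.linalg.norm(d2)
    s=np.linalg.lstsq(np.c_[d1,-d2],o2-o1,rcond=None)[0];a=o1+d1*s[0];b=o2+d2*s[1]
    return (a+b)/2,np.linalg.norm(a-b)
def toolrot():
    s=bot.get_obs();q=np.array(s['tool_rot']);return np.array(s['eef_pos']),Ro.from_quat(q[[1,2,3,0]]).as_matrix()
E
python3 - <<'E'
from h import *
np.set_printoptions(precision=3,suppress=True)
for c in('side','top'):
    im=bot.read_camera(c);cv2.imwrite(f'pics/{c}0.png',cv2.resize(im,(800,600),interpolation=cv2.INTER_CUBIC))
    for n in('knob_a','mount_a','bush','jar','salt_pig','dabba','tumbler','scoop','tong','shelf'):
        print(c,n,[(np.round(r['xy'],1).tolist(),round(r['score'],2)) for r in bot.place_of(c,n)][:7])
    p=bot.camera_params(c);print('cam',-np.array(p['R']).T@p['t'],np.array(p['R'])[2])
print(*toolrot(),bot.get_obs()['contact_force'],bot.get_obs()['t'])
E
```

```text
side knob_a [([182.8, 198.3], 0.91), ([123.9, 230.9], 0.67), ([230.6, 165.6], 0.56)]
side mount_a [([221.8, 198.3], 0.94), ([124.4, 254.8], 0.79), ([179.5, 225.4], 0.73), ([182.0, 199.3], 0.44)]
side bush [([246.0, 284.7], 0.67), ([248.1, 254.1], 0.66)]
side jar [([314.8, 147.6], 0.58), ([184.4, 199.3], 0.43)]
side salt_pig [([294.8, 158.6], 0.66)]
side dabba [([260.6, 176.6], 0.97)]
side tumbler [([359.3, 188.7], 0.57), ([124.3, 228.2], 0.42)]
side scoop [([187.4, 228.6], 0.36)]
side tong [([232.2, 169.3], 0.6), ([172.9, 345.0], 0.58)]
side shelf [([220.1, 216.7], 0.61)]
cam [-0.026  0.473  0.869] [ 0.508 -0.485 -0.712]
top knob_a [([128.1, 159.3], 0.97), ([187.8, 167.4], 0.8), ([246.3, 168.2], 0.64), ([136.0, 243.2], 0.3)]
top mount_a [([249.3, 158.8], 0.98), ([149.0, 156.7], 0.93), ([197.0, 158.3], 0.67)]
top bush [([209.0, 241.6], 0.66), ([234.7, 219.9], 0.49)]
top jar [([384.5, 168.9], 0.97), ([248.3, 171.6], 0.41)]
top salt_pig [([146.4, 169.3], 0.33)]
top dabba [([303.1, 161.3], 0.58)]
top tumbler [([382.2, 241.9], 0.92), ([200.7, 160.1], 0.61), ([305.4, 162.7], 0.42)]
top scoop [([177.1, 222.2], 0.74)]
top tong [([134.7, 245.3], 0.72)]
top shelf [([383.4, 244.4], 0.2)]
cam [ 0.307 -0.042  1.326] [ 0.146  0.019 -0.989]
[ 0.178 -0.651  0.231] [[-0.965  0.     0.264]
 [-0.264 -0.    -0.965]
 [-0.    -1.     0.   ]] [-0.547  0.604  0.134] 1.1
```

View pics/side0.png

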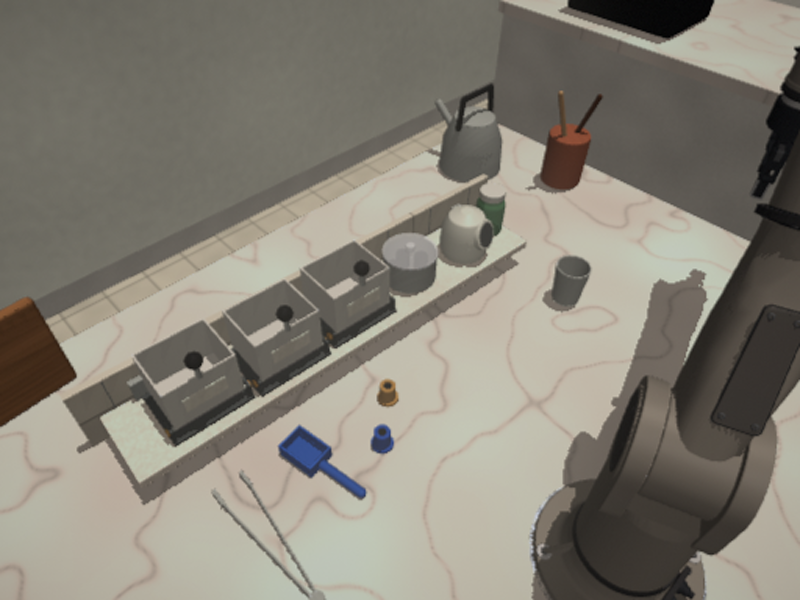

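View pics/top0.png

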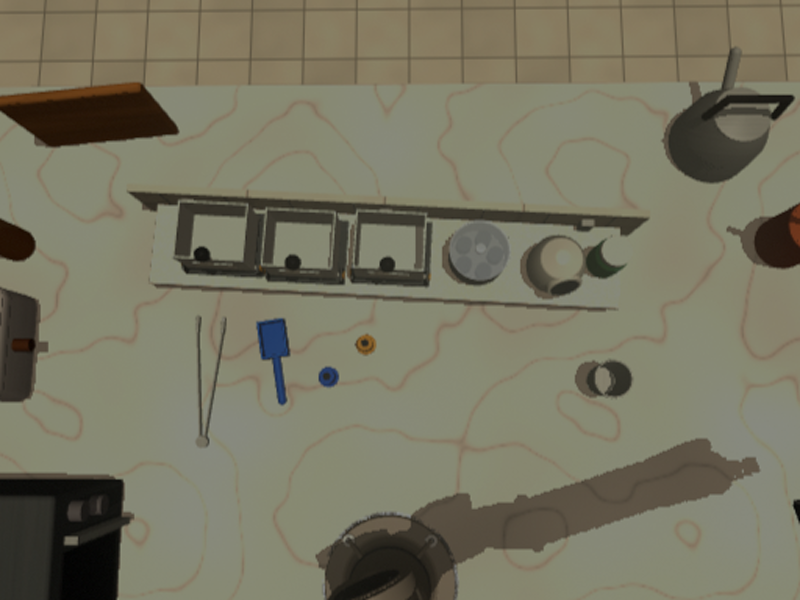

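```bash
python3 - <<'E'
from h import *
np.set_printoptions(precision=4,suppress=True)
for n,s,t in(('kL',(123.9,230.9),(128.1,159.3)),('kM',(182.8,198.3),(187.8,167.4)),('kR',(230.6,165.6),(246.3,168.2)),
 ('mL',(124.4,254.8),(149,156.7)),('mM',(179.5,225.4),(197,158.3)),('mR',(221.8,198.3),(249.3,158.8)),
 ('b1',(246,284.7),(209,241.6)),('b2',(248.1,254.1),(234.7,219.9)),('tumbler',(359.3,188.7),(382.2,241.9)),('jar',(314.8,147.6),(384.5,168.9)),('dabba',(260.6,176.6),(303.1,161.3))):
    print(n,*tri(s,t))
print('tong',atz('top',(134.7,245.3),0),'scoop',atz('top',(177,222),0))
E
```

```text
kL [0.5651 0.3035 0.198 ] 0.007908311062223044
kM [0.5436 0.1502 0.209 ] 0.0004982936968727546
kR [0.5379 0.0016 0.2267] 0.0006803224992816616
mL [0.6152 0.2982 0.048 ] 0.014970448614517231
mM [0.5991 0.1473 0.0595] 0.008091730760764982
mR [ 0.5966 -0.0031  0.0611] 0.008009494957154714
b1 [0.3637 0.1169 0.0018] 0.005619448115237377
b2 [ 0.4297  0.0439 -0.0024] 0.000694617879463446
tumbler [ 0.365  -0.3843  0.0073] 0.00012921159248900434
jar [ 0.5663 -0.3891  0.0558] 0.0093258708566929
dabba [ 0.5908 -0.1574  0.0532] 0.007353757659578338
tong [0.3551 0.3374 0.    ] scoop [0.4236 0.2145 0.    ]
```

The top view shows three bins with black knobs at 512-scale pixels (129,162), (187,168) and (248,169). There are two bush shapes, a brass one at (234,220) and a blue one at (210,241). The brass one fits the description. Next I'll refine the positions and check the bush in an enlarged crop.

```bash
python3 - <<'E'
from h import *
np.set_printoptions(precision=4,suppress=True)
def dark(im,c,r=9):
    c=np.array(c);x0,y0=(c-r).astype(int);w=im[y0:y0+2*r+1,x0:x0+2*r+1].max(2)
    n,l,s,ce=cv2.connectedComponentsWithStats((w<55).astype(np.uint8))
    k=[(s[i,4],(ce[i]+[x0,y0]).round(1).tolist(),s[i,2:4].tolist()) for i in range(1,n) if s[i,4]>12]
    return k
ims={c:bot.read_camera(c) for c in('side','top')}
for c,ps in(('side',[(123.7,230.6),(182.3,200.5),(231,171.7)]),('top',[(128.8,162),(187,168),(247.7,169)])):
    for p in ps: print(c,p,dark(ims[c],p))
for p in [(152,285),(617,309)]: print('shelf front edge',atz('top',np.array(p)/1.5625,.06))
# shut-bin rim corners from top at z .172
for p in [(177,203),(249,203),(265,209),(338,211),(356,212),(427,214)]: print('rim back',atz('top',np.array(p)/1.5625,.172))
a=cv2.resize(ims['top'][205:260,175:265],(600,367),interpolation=cv2.INTER_CUBIC)
b=cv2.resize(ims['top'][125:185,110:285],(600,206),interpolation=cv2.INTER_CUBIC)
cv2.imwrite('pics/crop1.png',np.vstack([a,b]))
E
```

```text
side (123.7, 230.6) [(np.int32(97), [123.4, 230.5], [11, 12])]
side (182.3, 200.5) [(np.int32(76), [181.8, 200.3], [10, 10])]
side (231, 171.7) [(np.int32(63), [231.1, 171.6], [9, 10])]
top (128.8, 162) [(np.int32(130), [127.7, 165.1], [19, 14])]
top (187, 168) [(np.int32(73), [187.0, 168.1], [9, 9]), (np.int32(36), [186.1, 176.5], [19, 3])]
top (247.7, 169) [(np.int32(72), [247.1, 169.3], [9, 9]), (np.int32(24), [245.5, 177.8], [19, 2])]
shelf front edge [0.5322 0.4353 0.06  ]
shelf front edge [ 0.4864 -0.4111  0.06  ]
rim back [0.6539 0.3577 0.172 ]
rim back [0.6533 0.2347 0.172 ]
rim back [0.6427 0.2072 0.172 ]
rim back [0.6387 0.0832 0.172 ]
rim back [0.6368 0.0527 0.172 ]
rim back [ 0.6328 -0.0672  0.172 ]
```

View pics/crop1.png

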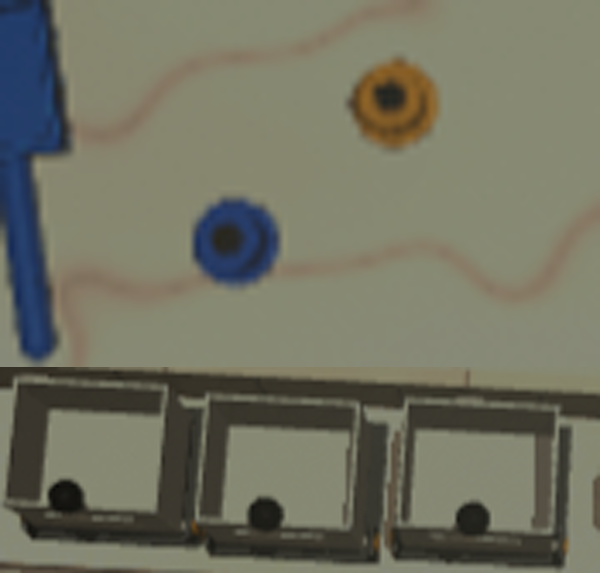

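The crop shows the brass bush with its dark bore at about top px (234,220). The blue look-alike is at about (210,241), so brass is the one. I'll triangulate the knobs and bush next.

```bash
python3 - <<'E'
from h import *
np.set_printoptions(precision=4,suppress=True)
for n,s,t in(('L',(123.4,230.5),(129.1,162.2)),('M',(181.8,200.3),(187,168.1)),('R',(231.1,171.6),(247.1,169.3))):
    print(n,*tri(s,t),'side@.204',atz('side',s,.204),'top@.204',atz('top',t,.204))
for c in('top','side'):
    im=bot.read_camera(c);h=cv2.cvtColor(im,cv2.COLOR_BGR2HSV)
    m=((h[...,0]>8)&(h[...,0]<25)&(h[...,1]>130)&(h[...,2]>50)).astype(np.uint8)
    p0=proj(c,[.43,.044,.018]);mm=np.zeros_like(m);x,y=p0.astype(int);mm[y-15:y+16,x-15:x+16]=m[y-15:y+16,x-15:x+16]
    mm=cv2.morphologyEx(mm,cv2.MORPH_CLOSE,np.ones((5,5)));ys,xs=np.nonzero(mm);b=[xs.min(),ys.min(),xs.max(),ys.max()]
    print(c,p0,b,len(xs),xs.mean(),ys.mean(),atz(c,(xs.mean(),ys.mean()),.014))
print(bot.camera_params('top')['K'][0][0])
p,R=toolrot();tgt=np.array([.541,0.0005,.27]);print(R.T@(tgt-p),bot.get_obs()['t'])
E
```

```text
L [0.5592 0.3024 0.2024] 3.8713577323516176e-05 side@.204 [0.5579 0.3028 0.204 ] top@.204 [0.5589 0.3019 0.204 ]
M [0.5432 0.1534 0.2046] 0.0006951862160000937 side@.204 [0.544  0.1533 0.204 ] top@.204 [0.5431 0.1532 0.204 ]
R [0.5394 0.0002 0.2045] 0.00020273134976479354 side@.204 [ 0.5397 -0.0002  0.204 ] top@.204 [0.5395 0.0003 0.204 ]
top [234.2925 219.2356] [np.int64(228), np.int64(214), np.int64(239), np.int64(226)] 119 233.7058823529412 220.1344537815126 [0.4277 0.046  0.014 ]
side [247.8633 249.5937] [np.int64(244), np.int64(244), np.int64(253), np.int64(258)] 70 248.62857142857143 248.75714285714287 [0.4328 0.0385 0.014 ]
451.4375724254547
[-0.522  -0.0387 -0.5329] 1.3
```

```bash
python3 -m crank '[{"linear":[-0.522,-0.039,-0.533],"dr":[0,18.4,0],"hand":-0.15},{"linear":[-0.522,-0.039,-0.533],"dr":[0,18.4,0],"hand":-0.15},{"linear":[-0.522,-0.039,-0.533],"dr":[0,18.4,0],"hand":-0.15},{"linear":[-0.522,-0.039,-0.533],"dr":[0,18.4,0],"hand":-0.15},{"linear":[-0.522,-0.039,-0.533],"dr":[0,18.4,0],"hand":-0.15},{"linear":[-0.522,-0.039,-0.533],"dr":[0,18.4,0],"hand":-0.15},{"linear":[-0.522,-0.039,-0.533],"dr":[0,18.4,0],"hand":-0.15},{"linear":[-0.522,-0.039,-0.533],"dr":[0,18.4,0],"hand":-0.15},{"linear":[-0.522,-0.039,-0.533],"dr":[0,18.4,0],"hand":-0.15},{"linear":[-0.522,-0.039,-0.533],"dr":[0,18.4,0],"hand":-0.15}]' 20
python3 -c "
from h import *
p,R=toolrot();print(R.round(3));print(R.T@(np.array([.541,0.0005,.27])-p))"
```

```text
t: 2.13
eef_pos: [0.3811, -0.2858, 0.2536]
tool_rot: [0.019, -0.02, -0.707, 0.707]
contact_force: [0.8, -0.1, -0.3]
gripper_width: 0.421
[[-0.999  0.001 -0.055]
 [ 0.055 -0.001 -0.999]
 [-0.001 -1.     0.001]]
[-0.14411717 -0.01652249 -0.29458406]
```

```bash
python3 -m crank '[{"linear":[-0.1426,-0.0065,-0.2943],"dr":[0,0,0],"hand":-0.15},{"linear":[-0.1426,-0.0065,-0.2943],"dr":[0,0,0],"hand":-0.15},{"linear":[-0.1426,-0.0065,-0.2943],"dr":[0,0,0],"hand":-0.15},{"linear":[-0.1426,-0.0065,-0.2943],"dr":[0,0,0],"hand":-0.15},{"linear":[-0.1426,-0.0065,-0.2943],"dr":[0,0,0],"hand":-0.15},{"linear":[-0.1426,-0.0065,-0.2943],"dr":[0,0,0],"hand":-0.15},{"linear":[-0.1426,-0.0065,-0.2943],"dr":[0,0,0],"hand":-0.15},{"linear":[-0.1426,-0.0065,-0.2943],"dr":[0,0,0],"hand":-0.15},{"linear":[-0.1426,-0.0065,-0.2943],"dr":[0,0,0],"hand":-0.15},{"linear":[-0.1426,-0.0065,-0.2943],"dr":[0,0,0],"hand":-0.15}]' 20
python3 -c "
from h import *
p,R=toolrot();print(R.round(3));print(R.T@(np.array([.5395,0.0003,.184])-p));cv2.imwrite('pics/a.png',bot.read_camera('side')[100:250,100:300])"
```

```text
t: 2.97
eef_pos: [0.5394, 0.0009, 0.2595]
tool_rot: [-0.018, 0.018, 0.707, -0.707]
contact_force: [0.5, -1.3, -0.0]
gripper_width: 0.426
[[-0.999  0.    -0.05 ]
 [ 0.05   0.001 -0.999]
 [-0.    -1.    -0.001]]
[-0.0001211   0.07553811  0.00069353]
```

```bash
python3 -m crank '[{"linear":[0,0.025,0.0007],"dr":[0,0,0],"hand":-0.15},{"linear":[0,0.05,0.0007],"dr":[0,0,0],"hand":-0.15},{"linear":[0,0.066,0.0007],"dr":[0,0,0],"hand":-0.15},{"linear":[0,0.0755,0.0007],"dr":[0,0,0],"hand":-0.15},{"linear":[0,0.0755,0.0007],"dr":[0,0,0],"hand":-0.15},{"linear":[0,0.0755,0.0007],"dr":[0,0,0],"hand":-0.15}]' 20
python3 -m crank '[{"linear":[0,0,-0.001],"dr":[0,0,0],"hand":-0.15},{"linear":[0,0,-0.002],"dr":[0,0,0],"hand":-0.15},{"linear":[0,0,-0.003],"dr":[0,0,0],"hand":-0.15},{"linear":[0,0,-0.003],"dr":[0,0,0],"hand":-0.15}]'
python3 -c "
from h import *
cv2.imwrite('pics/b.png',cv2.resize(bot.read_camera('side')[110:260,130:330],(800,600)))"
```

```text
t: 3.52
eef_pos: [0.5387, -0.0034, 0.1843]
tool_rot: [0.02, -0.02, -0.707, 0.707]
contact_force: [-0.3, -0.4, 0.8]
gripper_width: 0.426
t: 3.85
eef_pos: [0.5394, 0.0012, 0.1848]
tool_rot: [-0.019, 0.02, 0.707, -0.707]
contact_force: [0.4, -0.1, -0.0]
gripper_width: 0.427
```

View pics/b.png

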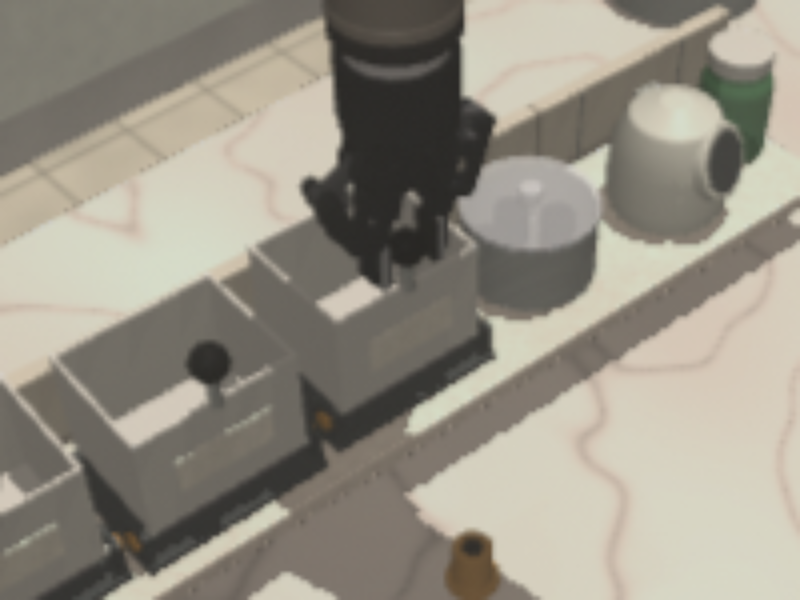

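The view shows the knob at crop px (405,245), sitting between the two fingers. I'll push left in small steps.

```bash
python3 -m crank '[{"linear":[0,0,-0.001],"dr":[0,0,0],"hand":-0.15},{"linear":[0,0,-0.002],"dr":[0,0,0],"hand":-0.15},{"linear":[0,0,-0.002],"dr":[0,0,0],"hand":-0.15}]'
python3 -m crank '[{"linear":[0,0,-0.001],"dr":[0,0,0],"hand":-0.15},{"linear":[0,0,-0.0015],"dr":[0,0,0],"hand":-0.15},{"linear":[0,0,-0.0015],"dr":[0,0,0],"hand":-0.15}]'
python3 -m crank '[{"linear":[0,0,-0.001],"dr":[0,0,0],"hand":-0.15},{"linear":[0,0,-0.0015],"dr":[0,0,0],"hand":-0.15},{"linear":[0,0,-0.0015],"dr":[0,0,0],"hand":-0.15}]'
```

```text
t: 4.15
eef_pos: [0.5391, 0.0031, 0.1841]
tool_rot: [-0.019, 0.019, 0.707, -0.707]
contact_force: [0.7, -0.5, -1.0]
gripper_width: 0.426
t: 4.4
eef_pos: [0.5392, 0.0045, 0.184]
tool_rot: [-0.019, 0.019, 0.707, -0.707]
contact_force: [-0.5, 0.8, 0.2]
gripper_width: 0.428
t: 4.65
eef_pos: [0.5392, 0.0056, 0.184]
tool_rot: [0.019, -0.019, -0.707, 0.707]
contact_force: [0.1, -1.5, -0.1]
gripper_width: 0.426
```

```bash
python3 -m crank '[{"linear":[0,0,-0.001],"dr":[0,0,0],"hand":-0.15},{"linear":[0,0,-0.001],"dr":[0,0,0],"hand":-0.15},{"linear":[0,0,-0.001],"dr":[0,0,0],"hand":-0.15}]'
python3 -m crank '[{"linear":[0,0,-0.001],"dr":[0,0,0],"hand":-0.15},{"linear":[0,0,-0.001],"dr":[0,0,0],"hand":-0.15},{"linear":[0,0,-0.001],"dr":[0,0,0],"hand":-0.15}]'
python3 -c "
from h import *
for i in range(4): bot.read_camera('side');print(bot.get_obs()['contact_force'],bot.get_obs()['eef_pos'][1])"
```

```text
t: 4.9
eef_pos: [0.5392, 0.0062, 0.184]
tool_rot: [0.019, -0.019, -0.707, 0.707]
contact_force: [0.4, -2.8, 0.9]
gripper_width: 0.427
t: 5.15
eef_pos: [0.5393, 0.0071, 0.1841]
tool_rot: [0.019, -0.019, -0.707, 0.707]
contact_force: [0.1, -4.7, 1.4]
gripper_width: 0.424
[-0.68560493 -5.46833275  1.5715423 ] 0.007146595679059243
[-0.29457179 -3.97826947  1.65784164] 0.007206024086637183
[-0.24480392 -5.19699994  2.02800489] 0.007256185078588769
[-0.99338289 -5.65636505  2.06648736] 0.007324733683895176
```

The force rises at about 2.9 N/mm straight from contact, so the right bin is sound. I'll back off and go to the middle bin.

```bash
python3 -m crank '[{"linear":[0,0,0.003],"dr":[0,0,0],"hand":-0.15},{"linear":[0,0,0.0065],"dr":[0,0,0],"hand":-0.15},{"linear":[0,0,0.0065],"dr":[0,0,0],"hand":-0.15},{"linear":[0,-0.03,0.0065],"dr":[0,0,0],"hand":-0.15},{"linear":[0,-0.065,0.0065],"dr":[0,0,0],"hand":-0.15},{"linear":[0,-0.065,-0.03],"dr":[0,0,0],"hand":-0.15}]'
python3 -c "
from h import *
p,R=toolrot();print(p,R.T@(np.array([.5433,0.1532,.184])-p))"
```

```text
t: 5.85
eef_pos: [0.5446, 0.0317, 0.2548]
tool_rot: [0.02, -0.026, -0.706, 0.707]
contact_force: [2.8, -1.2, 0.3]
gripper_width: 0.423
[0.54461623 0.0317189  0.25479823] [ 0.00981545  0.0705002  -0.12126483]
```

```bash
python3 -m crank '[{"linear":[0.001,0,-0.04],"dr":[0,0,0],"hand":-0.15},{"linear":[0.002,0,-0.08],"dr":[0,0,0],"hand":-0.15},{"linear":[0.0038,0,-0.1157],"dr":[0,0,0],"hand":-0.15},{"linear":[0.0038,0,-0.1157],"dr":[0,0,0],"hand":-0.15},{"linear":[0.0038,0,-0.1157],"dr":[0,0,0],"hand":-0.15},{"linear":[0.0038,0,-0.1157],"dr":[0,0,0],"hand":-0.15}]'
python3 -c "
from h import *
p,R=toolrot();print(R.round(3),p,R.T@(np.array([.5433,0.1532,.184])-p))"
```

```text
t: 6.35
eef_pos: [0.5433, 0.1536, 0.2488]
tool_rot: [0.019, -0.019, -0.707, 0.707]
contact_force: [-0.5, 0.4, -0.9]
gripper_width: 0.426
[[-0.999 -0.    -0.054]
 [ 0.054  0.    -0.999]
 [ 0.    -1.     0.   ]] [0.54328402 0.15355798 0.2488057 ] [-6.54794967e-05  6.48056842e-02  3.55134351e-04]
```

Then I go down, settle, and step 4 mm left to just short of contact, followed by 1 mm steps.

```bash
python3 -m crank '[{"linear":[0,0.03,0],"dr":[0,0,0],"hand":-0.15},{"linear":[0,0.055,0],"dr":[0,0,0],"hand":-0.15},{"linear":[0,0.065,0],"dr":[0,0,0],"hand":-0.15},{"linear":[0,0.065,0],"dr":[0,0,0],"hand":-0.15},{"linear":[0,0.065,-0.002],"dr":[0,0,0],"hand":-0.15},{"linear":[0,0.065,-0.004],"dr":[0,0,0],"hand":-0.15},{"linear":[0,0.065,-0.004],"dr":[0,0,0],"hand":-0.15}]'
python3 -m crank '[{"linear":[0,0,-0.001],"dr":[0,0,0],"hand":-0.15},{"linear":[0,0,-0.001],"dr":[0,0,0],"hand":-0.15},{"linear":[0,0,-0.001],"dr":[0,0,0],"hand":-0.15}]'
python3 -m crank '[{"linear":[0,0,-0.001],"dr":[0,0,0],"hand":-0.15},{"linear":[0,0,-0.001],"dr":[0,0,0],"hand":-0.15},{"linear":[0,0,-0.001],"dr":[0,0,0],"hand":-0.15}]'
python3 -m crank '[{"linear":[0,0,-0.001],"dr":[0,0,0],"hand":-0.15},{"linear":[0,0,-0.001],"dr":[0,0,0],"hand":-0.15},{"linear":[0,0,-0.001],"dr":[0,0,0],"hand":-0.15}]'
```

```text
t: 6.93
eef_pos: [0.5447, 0.1584, 0.1857]
tool_rot: [-0.018, 0.02, 0.707, -0.706]
contact_force: [-0.5, -0.5, -0.6]
gripper_width: 0.422
t: 7.18
eef_pos: [0.544, 0.1586, 0.1846]
tool_rot: [-0.019, 0.019, 0.707, -0.707]
contact_force: [0.3, -1.1, 0.3]
gripper_width: 0.427
t: 7.43
eef_pos: [0.5438, 0.1593, 0.1841]
tool_rot: [0.019, -0.019, -0.707, 0.707]
contact_force: [-0.4, -1.0, 0.1]
gripper_width: 0.423
t: 7.68
eef_pos: [0.5439, 0.1604, 0.184]
tool_rot: [0.019, -0.019, -0.707, 0.707]
contact_force: [-0.1, -1.3, 1.0]
gripper_width: 0.425
```

```bash
python3 -m crank '[{"linear":[0,0,-0.001],"dr":[0,0,0],"hand":-0.15},{"linear":[0,0,-0.0015],"dr":[0,0,0],"hand":-0.15},{"linear":[0,0,-0.0015],"dr":[0,0,0],"hand":-0.15}]'
python3 -m crank '[{"linear":[0,0,-0.001],"dr":[0,0,0],"hand":-0.15},{"linear":[0,0,-0.0015],"dr":[0,0,0],"hand":-0.15},{"linear":[0,0,-0.0015],"dr":[0,0,0],"hand":-0.15}]'
```

```text
t: 7.93
eef_pos: [0.5439, 0.1622, 0.184]
tool_rot: [-0.019, 0.019, 0.707, -0.707]
contact_force: [0.4, -0.9, 1.1]
gripper_width: 0.423
t: 8.18
eef_pos: [0.544, 0.1637, 0.184]
tool_rot: [-0.019, 0.019, 0.707, -0.707]
contact_force: [-0.3, -1.6, 1.0]
gripper_width: 0.425
```

It moves freely: 5 mm past contact at about 1 N. The middle bin is the worn one, so I'll continue left to the stop.

```bash
python3 -m crank '[{"linear":[0,0,-0.001],"dr":[0,0,0],"hand":-0.15},{"linear":[0,0,-0.002],"dr":[0,0,0],"hand":-0.15},{"linear":[0,0,-0.003],"dr":[0,0,0],"hand":-0.15},{"linear":[0,0,-0.004],"dr":[0,0,0],"hand":-0.15},{"linear":[0,0,-0.004],"dr":[0,0,0],"hand":-0.15}]'
python3 -m crank '[{"linear":[0,0,-0.001],"dr":[0,0,0],"hand":-0.15},{"linear":[0,0,-0.001],"dr":[0,0,0],"hand":-0.15},{"linear":[0,0,-0.001],"dr":[0,0,0],"hand":-0.15}]'
python3 -m crank '[{"linear":[0,0,-0.001],"dr":[0,0,0],"hand":-0.15},{"linear":[0,0,-0.001],"dr":[0,0,0],"hand":-0.15},{"linear":[0,0,-0.001],"dr":[0,0,0],"hand":-0.15}]'
```

```text
t: 8.6
eef_pos: [0.5442, 0.1678, 0.1841]
tool_rot: [-0.019, 0.019, 0.707, -0.707]
contact_force: [-0.1, -0.9, 0.1]
gripper_width: 0.427
t: 8.85
eef_pos: [0.5443, 0.1686, 0.184]
tool_rot: [-0.019, 0.019, 0.707, -0.707]
contact_force: [0.9, -0.6, 1.2]
gripper_width: 0.426
t: 9.1
eef_pos: [0.5443, 0.1695, 0.184]
tool_rot: [0.019, -0.019, -0.707, 0.707]
contact_force: [-0.1, -0.5, 1.3]
gripper_width: 0.425
```

```bash
python3 -m crank '[{"linear":[0,0,-0.001],"dr":[0,0,0],"hand":-0.15},{"linear":[0,0,-0.001],"dr":[0,0,0],"hand":-0.15},{"linear":[0,0,-0.001],"dr":[0,0,0],"hand":-0.15}]'
python3 -m crank '[{"linear":[0,0,-0.001],"dr":[0,0,0],"hand":-0.15},{"linear":[0,0,-0.001],"dr":[0,0,0],"hand":-0.15},{"linear":[0,0,-0.001],"dr":[0,0,0],"hand":-0.15}]'
```

```text
t: 9.35
eef_pos: [0.5444, 0.1705, 0.184]
tool_rot: [0.019, -0.019, -0.707, 0.707]
contact_force: [-0.0, -1.3, 1.4]
gripper_width: 0.425
t: 9.6
eef_pos: [0.5444, 0.1712, 0.1841]
tool_rot: [0.019, -0.019, -0.707, 0.707]
contact_force: [-0.5, -1.6, 1.1]
gripper_width: 0.424
```

```bash
python3 -m crank '[{"linear":[0,0,-0.001],"dr":[0,0,0],"hand":-0.15},{"linear":[0,0,-0.001],"dr":[0,0,0],"hand":-0.15},{"linear":[0,0,-0.001],"dr":[0,0,0],"hand":-0.15}]'
python3 -m crank '[{"linear":[0,0,-0.001],"dr":[0,0,0],"hand":-0.15},{"linear":[0,0,-0.001],"dr":[0,0,0],"hand":-0.15},{"linear":[0,0,-0.001],"dr":[0,0,0],"hand":-0.15}]'
python3 -c "
from h import *
im=bot.read_camera('top');cv2.imwrite('pics/c.png',cv2.resize(im[120:195,100:280],(792,330)))"
```

```text
t: 9.85
eef_pos: [0.5445, 0.1721, 0.184]
tool_rot: [0.019, -0.019, -0.707, 0.707]
contact_force: [0.1, -2.5, 0.8]
gripper_width: 0.425
t: 10.1
eef_pos: [0.5446, 0.173, 0.184]
tool_rot: [0.019, -0.019, -0.707, 0.707]
contact_force: [-0.5, -4.3, 2.8]
gripper_width: 0.425
```

The left stop is felt: the force climbs to 4.3 N at y 0.173. Next I rock it right, with the stop expected at TCP y of about 0.139.

```bash
python3 -m crank '[{"linear":[0,0,0.004],"dr":[0,0,0],"hand":-0.15},{"linear":[0,0,0.008],"dr":[0,0,0],"hand":-0.15},{"linear":[0,0,0.010],"dr":[0,0,0],"hand":-0.15},{"linear":[0,0,0.013],"dr":[0,0,0],"hand":-0.15},{"linear":[0,0,0.016],"dr":[0,0,0],"hand":-0.15},{"linear":[0,0,0.019],"dr":[0,0,0],"hand":-0.15},{"linear":[0,0,0.022],"dr":[0,0,0],"hand":-0.15},{"linear":[0,0,0.025],"dr":[0,0,0],"hand":-0.15},{"linear":[0,0,0.028],"dr":[0,0,0],"hand":-0.15},{"linear":[0,0,0.028],"dr":[0,0,0],"hand":-0.15}]'
python3 -m crank '[{"linear":[0,0,0.001],"dr":[0,0,0],"hand":-0.15},{"linear":[0,0,0.002],"dr":[0,0,0],"hand":-0.15},{"linear":[0,0,0.002],"dr":[0,0,0],"hand":-0.15}]'
python3 -m crank '[{"linear":[0,0,0.001],"dr":[0,0,0],"hand":-0.15},{"linear":[0,0,0.002],"dr":[0,0,0],"hand":-0.15},{"linear":[0,0,0.002],"dr":[0,0,0],"hand":-0.15}]'
```

```text
t: 10.98
eef_pos: [0.5431, 0.1446, 0.184]
tool_rot: [0.02, -0.02, -0.707, 0.707]
contact_force: [-0.4, 0.8, 0.2]
gripper_width: 0.424
t: 11.23
eef_pos: [0.5429, 0.1433, 0.1841]
tool_rot: [0.019, -0.019, -0.707, 0.707]
contact_force: [-0.1, 0.7, 1.9]
gripper_width: 0.425
t: 11.48
eef_pos: [0.5428, 0.1413, 0.1841]
tool_rot: [0.019, -0.019, -0.707, 0.707]
contact_force: [0.0, 0.4, 1.0]
gripper_width: 0.424
```

```bash
python3 -m crank '[{"linear":[0,0,0.001],"dr":[0,0,0],"hand":-0.15},{"linear":[0,0,0.0015],"dr":[0,0,0],"hand":-0.15},{"linear":[0,0,0.0015],"dr":[0,0,0],"hand":-0.15}]'
python3 -m crank '[{"linear":[0,0,0.001],"dr":[0,0,0],"hand":-0.15},{"linear":[0,0,0.001],"dr":[0,0,0],"hand":-0.15},{"linear":[0,0,0.001],"dr":[0,0,0],"hand":-0.15}]'
python3 -m crank '[{"linear":[0,0,0.001],"dr":[0,0,0],"hand":-0.15},{"linear":[0,0,0.001],"dr":[0,0,0],"hand":-0.15},{"linear":[0,0,0.001],"dr":[0,0,0],"hand":-0.15}]'
```

```text
t: 11.73
eef_pos: [0.5427, 0.1398, 0.184]
tool_rot: [0.019, -0.019, -0.707, 0.707]
contact_force: [0.4, 0.9, 0.7]
gripper_width: 0.424
t: 11.98
eef_pos: [0.5426, 0.1389, 0.184]
tool_rot: [0.019, -0.019, -0.707, 0.707]
contact_force: [-0.3, 1.0, 0.6]
gripper_width: 0.425
t: 12.23
eef_pos: [0.5426, 0.1379, 0.184]
tool_rot: [0.019, -0.019, -0.707, 0.707]
contact_force: [-0.7, 0.8, 0.6]
gripper_width: 0.423
```

```bash
python3 -m crank '[{"linear":[0,0,0.001],"dr":[0,0,0],"hand":-0.15},{"linear":[0,0,0.001],"dr":[0,0,0],"hand":-0.15},{"linear":[0,0,0.001],"dr":[0,0,0],"hand":-0.15}]'
python3 -m crank '[{"linear":[0,0,0.001],"dr":[0,0,0],"hand":-0.15},{"linear":[0,0,0.001],"dr":[0,0,0],"hand":-0.15},{"linear":[0,0,0.001],"dr":[0,0,0],"hand":-0.15}]'
python3 -m crank '[{"linear":[0,0,0.001],"dr":[0,0,0],"hand":-0.15},{"linear":[0,0,0.001],"dr":[0,0,0],"hand":-0.15},{"linear":[0,0,0.001],"dr":[0,0,0],"hand":-0.15}]'
```

```text
t: 12.48
eef_pos: [0.5425, 0.137, 0.1841]
tool_rot: [0.019, -0.019, -0.707, 0.707]
contact_force: [-0.6, 1.2, -0.4]
gripper_width: 0.424
t: 12.73
eef_pos: [0.5425, 0.1362, 0.1841]
tool_rot: [-0.019, 0.019, 0.707, -0.707]
contact_force: [-0.5, 1.7, 0.1]
gripper_width: 0.428
t: 12.98
eef_pos: [0.5425, 0.1354, 0.1841]
tool_rot: [-0.019, 0.019, 0.707, -0.707]
contact_force: [0.8, 3.2, 0.1]
gripper_width: 0.425
```

```bash
python3 -m crank '[{"linear":[0,0,0.0008],"dr":[0,0,0],"hand":-0.15},{"linear":[0,0,0.0008],"dr":[0,0,0],"hand":-0.15},{"linear":[0,0,0.0008],"dr":[0,0,0],"hand":-0.15}]'
python3 -m crank '[{"linear":[0,0,-0.003],"dr":[0,0,0],"hand":-0.1},{"linear":[0,0,-0.006],"dr":[0,0,0],"hand":0},{"linear":[0,0,-0.006],"dr":[0,0,0],"hand":0.1},{"linear":[0,0,-0.006],"dr":[0,0,0],"hand":0.1},{"linear":[0,-0.015,-0.006],"dr":[0,0,0],"hand":0.1},{"linear":[0,-0.04,-0.006],"dr":[0,0,0],"hand":0.1},{"linear":[0,-0.08,-0.006],"dr":[0,0,0],"hand":0.1},{"linear":[0.06,-0.08,0.04],"dr":[0,0,0],"hand":0.1},{"linear":[0.06,-0.08,0.04],"dr":[0,0,0],"hand":0.1},{"linear":[0.06,-0.08,0.04],"dr":[0,0,0],"hand":0.1}]'
python3 - <<'E'
from h import *
p,R=toolrot();print(p,R.round(3))
im=bot.read_camera('side');cv2.imwrite('pics/d.png',cv2.resize(im[120:320,100:330],(690,600)))
cv2.imwrite('pics/dt.png',bot.read_camera('top'))
E
```

```text
t: 13.23
eef_pos: [0.5424, 0.1346, 0.1841]
tool_rot: [-0.019, 0.019, 0.707, -0.707]
contact_force: [-0.2, 3.6, 1.0]
gripper_width: 0.422
t: 14.07
eef_pos: [0.4758, 0.0931, 0.2638]
tool_rot: [0.021, -0.019, -0.705, 0.708]
contact_force: [-0.8, 0.2, -1.0]
gripper_width: 0.554
[0.47579866 0.09308443 0.26375685] [[-0.998 -0.003 -0.058]
 [ 0.058 -0.004 -0.998]
 [ 0.003 -1.     0.005]]
```

View pics/d.png

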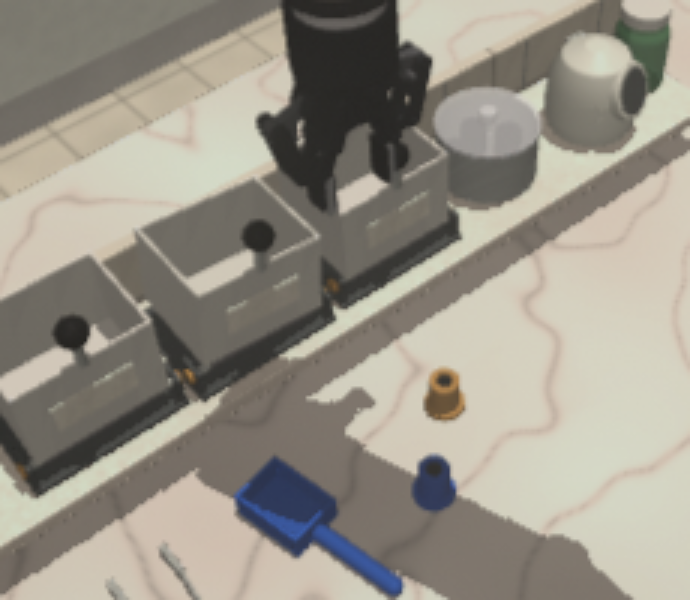

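The middle bin stands leaning right, with its knob at side px (186,199) against (181.8,200.3) before. The brass bush is clear at about (248,252). I'll measure the final positions of both.

```bash
python3 - <<'E'
from h import *
np.set_printoptions(precision=4,suppress=True)
print('knob',atz('side',(186,198.7),.203))
print('bore',atz('top',(233.35,219.55),.036),atz('side',(248.3,246),.036),tri((248.3,246),(233.35,219.55)))
im=cv2.imread('pics/d.png');h=cv2.cvtColor(im,cv2.COLOR_BGR2HSV)[340:430,410:480]
m=((h[...,0]>5)&(h[...,0]<25)&(h[...,1]>110));ys,xs=np.nonzero(m)
b=[100+(410+xs.min())/3,120+(340+ys.min())/3,100+(410+xs.max())/3,120+(340+ys.max())/3];print(b)
it=cv2.imread('pics/dt.png');h=cv2.cvtColor(it,cv2.COLOR_BGR2HSV)[205:235,220:250]
m=((h[...,0]>5)&(h[...,0]<25)&(h[...,1]>110));ys,xs=np.nonzero(m);print(220+xs.min(),205+ys.min(),220+xs.max(),205+ys.max())
for X in([.4297,.0439],[.428,.046],[.43,.042]):
  r=[]
  for c in('side','top'):
    a=np.linspace(0,6.28,60);P=np.array([proj(c,[X[0]+R*np.cos(t),X[1]+R*np.sin(t),z]) for t in a for R,z in((.019,0),(.019,.005),(.014,.036))])
    r+=[P.min(0),P.max(0)]
  print(X,*r)
p,R=toolrot();print(p,R.T@(np.array([.4297,.0439,.1])-p))
E
```

```text
knob [0.5423 0.1423 0.203 ]
bore [0.4274 0.0455 0.036 ] [0.4282 0.0441 0.036 ] (array([0.4271, 0.0453, 0.0382]), np.float64(0.00026802728736516346))
[np.float64(242.33333333333334), np.float64(243.33333333333331), np.float64(254.33333333333334), np.float64(259.33333333333337)]
232 214 240 225
[0.4297, 0.0439] [241.0474 241.465 ] [254.8894 259.2836] [228.1549 213.3151] [241.156  226.3373]
[0.428, 0.046] [240.9033 242.2548] [254.77   260.1037] [227.4354 213.8904] [240.4408 226.9149]
[0.43, 0.042] [241.4828 241.017 ] [255.3104 258.8184] [228.8016 213.2131] [241.8006 226.2352]
[0.4796 0.0961 0.2643] [0.047  0.1644 0.0548]
```

```bash
python3 -m crank '[{"linear":[0.025,0,0.027],"dr":[0,0,0],"hand":0.1},{"linear":[0.0482,0.02,0.0541],"dr":[0,0,0],"hand":0.1},{"linear":[0.0482,0.06,0.0541],"dr":[0,0,0],"hand":0.1},{"linear":[0.0482,0.1,0.0541],"dr":[0,0,0],"hand":0.1},{"linear":[0.0482,0.14,0.0541],"dr":[0,0,0],"hand":0.1},{"linear":[0.0482,0.175,0.0541],"dr":[0,0,0],"hand":0.1},{"linear":[0.0482,0.194,0.0541],"dr":[0,0,0],"hand":0.1},{"linear":[0.0482,0.194,0.0541],"dr":[0,0,0],"hand":0.1},{"linear":[0.0482,0.194,0.0541],"dr":[0,0,0],"hand":0.1},{"linear":[0.0482,0.194,0.0541],"dr":[0,0,0],"hand":0.1}]'
python3 - <<'E'
from h import *
p,R=toolrot();print(p,R.T@(np.array([.4285,.0447,.007])-p))
cv2.imwrite('pics/e.png',cv2.resize(bot.read_camera('side')[190:290,190:310],(720,600)))
E
```

```text
t: 15.0
eef_pos: [0.4307, 0.0468, 0.071]
tool_rot: [-0.018, 0.02, 0.707, -0.707]
contact_force: [-0.7, -0.0, 0.9]
gripper_width: 0.553
[0.43070974 0.04677939 0.07104834] [0.00220658 0.064043   0.00224098]
```

View pics/e.png

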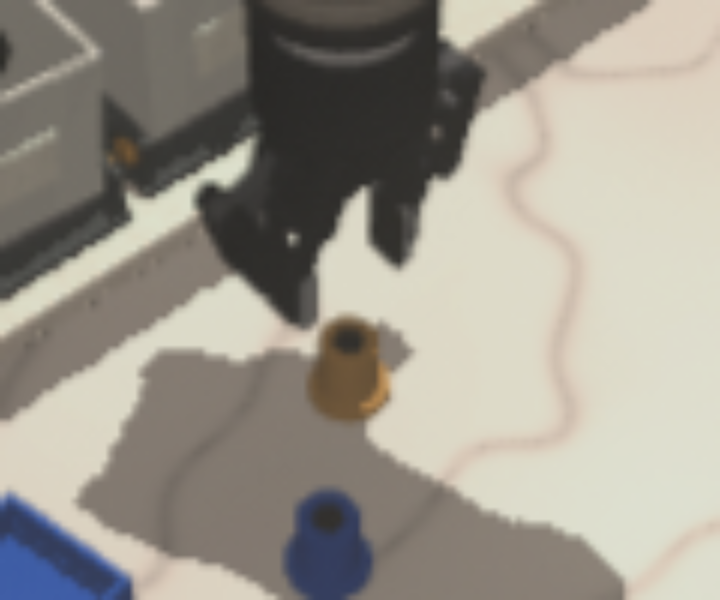

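The open gripper hangs right above the brass bush (crop px 348,340). I'll go down and grip.

```bash
python3 -m crank '[{"linear":[0.0022,0.015,0.0022],"dr":[0,0,0],"hand":0.1},{"linear":[0.0022,0.035,0.0022],"dr":[0,0,0],"hand":0.1},{"linear":[0.0022,0.052,0.0022],"dr":[0,0,0],"hand":0.1},{"linear":[0.0022,0.061,0.0022],"dr":[0,0,0],"hand":0.1},{"linear":[0.0022,0.064,0.0022],"dr":[0,0,0],"hand":0.1},{"linear":[0.0022,0.064,0.0022],"dr":[0,0,0],"hand":-1},{"linear":[0.0022,0.064,0.0022],"dr":[0,0,0],"hand":-1},{"linear":[0.0022,0.064,0.0022],"dr":[0,0,0],"hand":-1},{"linear":[0.0022,0.064,0.0022],"dr":[0,0,0],"hand":-1},{"linear":[0.0022,0.064,0.0022],"dr":[0,0,0],"hand":-1}]' 40
python3 -m crank '[{"linear":[0,0,0],"dr":[0,0,0],"hand":-1},{"linear":[0,0,0],"dr":[0,0,0],"hand":-1},{"linear":[0,-0.01,0],"dr":[0,0,0],"hand":-1},{"linear":[0,-0.04,0],"dr":[0,0,0],"hand":-1},{"linear":[0,-0.08,0],"dr":[0,0,0],"hand":-1},{"linear":[0,-0.12,0],"dr":[0,0,0],"hand":-1},{"linear":[0,-0.16,0],"dr":[0,0,0],"hand":-1},{"linear":[0,-0.2,0],"dr":[0,0,0],"hand":-1},{"linear":[0,-0.24,0],"dr":[0,0,0],"hand":-1},{"linear":[0,-0.26,0],"dr":[0,0,0],"hand":-1}]'
python3 - <<'E'
from h import *
p,R=toolrot();print(p,R.T@(np.array([.607,.146,.29])-p))
cv2.imwrite('pics/f.png',cv2.resize(bot.read_camera('side')[120:290,150:350],(700,595)))
E
```

```text
t: 15.88
eef_pos: [0.4278, 0.0442, 0.007]
tool_rot: [-0.019, 0.02, 0.707, -0.707]
contact_force: [-1.4, -0.6, 8.0]
gripper_width: 0.317
t: 16.72
eef_pos: [0.428, 0.0446, 0.2716]
tool_rot: [-0.017, 0.022, 0.707, -0.707]
contact_force: [0.1, 0.6, -0.9]
gripper_width: 0.312
[0.42799022 0.04459531 0.2716096 ] [-0.17338338 -0.01712303 -0.11095325]
```

View pics/f.png

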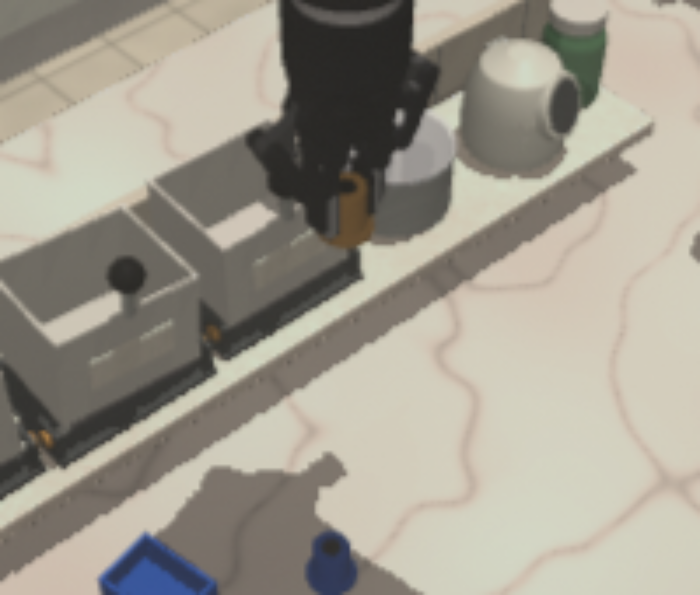

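The bush is held between the pads at crop px (350,210) and the width of 0.31 fits it. I'll carry it over the middle bin.

```bash
python3 -m crank '[{"linear":[-0.03,-0.018,-0.02],"dr":[0,0,0],"hand":-1},{"linear":[-0.06,-0.018,-0.04],"dr":[0,0,0],"hand":-1},{"linear":[-0.09,-0.018,-0.06],"dr":[0,0,0],"hand":-1},{"linear":[-0.12,-0.018,-0.08],"dr":[0,0,0],"hand":-1},{"linear":[-0.15,-0.018,-0.1],"dr":[0,0,0],"hand":-1},{"linear":[-0.1732,-0.018,-0.111],"dr":[0,0,0],"hand":-1},{"linear":[-0.1732,-0.018,-0.111],"dr":[0,0,0],"hand":-1},{"linear":[-0.1732,-0.018,-0.111],"dr":[0,0,0],"hand":-1},{"linear":[-0.1732,-0.018,-0.111],"dr":[0,0,0],"hand":-1}]'
python3 - <<'E'
from h import *
p,R=toolrot();print(p,R.round(3),R.T@(np.array([.607,.146,.115])-p))
E
```

```text
t: 17.52
eef_pos: [0.6049, 0.1451, 0.2838]
tool_rot: [0.02, -0.019, -0.707, 0.707]
contact_force: [0.4, -1.2, -0.7]
gripper_width: 0.314
[0.60489821 0.14505877 0.28380454] [[-0.999 -0.002 -0.054]
 [ 0.054 -0.    -0.999]
 [ 0.002 -1.     0.001]] [-0.00230414  0.16880063 -0.00114553]
```

```bash
python3 -m crank '[{"linear":[-0.002,0.03,-0.001],"dr":[0,0,0],"hand":-1},{"linear":[-0.002,0.06,-0.001],"dr":[0,0,0],"hand":-1},{"linear":[-0.002,0.09,-0.001],"dr":[0,0,0],"hand":-1},{"linear":[-0.002,0.11,-0.001],"dr":[0,0,0],"hand":-1},{"linear":[-0.002,0.125,-0.001],"dr":[0,0,0],"hand":-1},{"linear":[-0.002,0.13,-0.001],"dr":[0,0,0],"hand":-1},{"linear":[-0.002,0.13,-0.001],"dr":[0,0,0],"hand":-1},{"linear":[-0.002,0.13,-0.001],"dr":[0,0,0],"hand":-1}]'
python3 - <<'E'
from h import *
p,R=toolrot();print(p,R.T@(np.array([.607,.146,.115])-p))
a=bot.read_camera('side')[120:270,120:320];b=bot.read_camera('top')[120:195,130:230]
cv2.imwrite('pics/g.png',np.vstack([cv2.resize(a,(480,360)),cv2.resize(b,(480,240))[:, :]]))
E
```

```text
t: 18.18
eef_pos: [0.608, 0.1461, 0.1552]
tool_rot: [-0.019, 0.02, 0.707, -0.707]
contact_force: [0.1, 0.3, -0.9]
gripper_width: 0.311
[0.60797784 0.14605798 0.15521124] [0.00101271 0.04021026 0.00011399]
```

View pics/g.png

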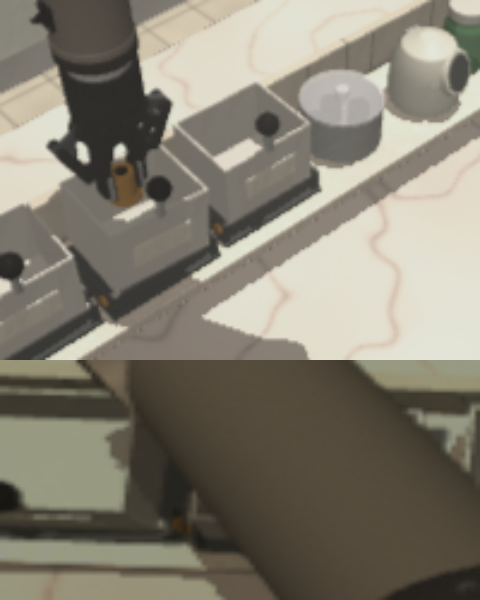

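The bush hangs inside the middle bin with the knob clear in front of the gripper. I'll lower it and check the force before releasing.

```bash
python3 -m crank '[{"linear":[0,0.01,0],"dr":[0,0,0],"hand":-1},{"linear":[0,0.02,0],"dr":[0,0,0],"hand":-1},{"linear":[0,0.03,0],"dr":[0,0,0],"hand":-1},{"linear":[0,0.036,0],"dr":[0,0,0],"hand":-1},{"linear":[0,0.038,0],"dr":[0,0,0],"hand":-1},{"linear":[0,0.038,0],"dr":[0,0,0],"hand":-1},{"linear":[0,0.038,0],"dr":[0,0,0],"hand":-1}]'
```

```text
t: 18.87
eef_pos: [0.608, 0.1465, 0.1159]
tool_rot: [-0.019, 0.019, 0.707, -0.707]
contact_force: [-1.0, -0.4, -1.2]
gripper_width: 0.316
```

No contact, so I release and rise straight out.

```bash
python3 -m crank '[{"linear":[0,0,0],"dr":[0,0,0],"hand":-0.05},{"linear":[0,0,0],"dr":[0,0,0],"hand":-0.05},{"linear":[0,0,0],"dr":[0,0,0],"hand":-0.05},{"linear":[0,0,0],"dr":[0,0,0],"hand":-0.05},{"linear":[0,-0.03,0],"dr":[0,0,0],"hand":-0.05},{"linear":[0,-0.07,0],"dr":[0,0,0],"hand":-0.05},{"linear":[0,-0.11,0],"dr":[0,0,0],"hand":-0.05},{"linear":[0,-0.15,0],"dr":[0,0,0],"hand":-0.05},{"linear":[0,-0.17,0],"dr":[0,0,0],"hand":-0.05}]'
python3 -m crank '[{"linear":[0.03,-0.02,0.03],"dr":[0,0,0],"hand":-0.05},{"linear":[0.06,-0.02,0.06],"dr":[0,0,0],"hand":-0.05},{"linear":[0.08,-0.02,0.1],"dr":[0,0,0],"hand":-0.05},{"linear":[0.1,-0.02,0.14],"dr":[0,0,0],"hand":-0.05},{"linear":[0.11,-0.02,0.18],"dr":[0,0,0],"hand":-0.05},{"linear":[0.12,-0.02,0.22],"dr":[0,0,0],"hand":-0.05},{"linear":[0.13,-0.02,0.26],"dr":[0,0,0],"hand":-0.05},{"linear":[0.14,-0.02,0.3],"dr":[0,0,0],"hand":-0.05},{"linear":[0.14,-0.02,0.3],"dr":[0,0,0],"hand":-0.05},{"linear":[0.14,-0.02,0.3],"dr":[0,0,0],"hand":-0.05}]'
python3 - <<'E'
from h import *
a=bot.read_camera('side');b=bot.read_camera('top')
def dark(im,c,r=9):
    x0,y0=(np.array(c)-r).astype(int);w=im[y0:y0+2*r+1,x0:x0+2*r+1].max(2)
    n,l,s,ce=cv2.connectedComponentsWithStats((w<55).astype(np.uint8));i=1+s[1:,4].argmax();return ce[i]+[x0,y0]
for n,c in(('L',(123.7,230.6)),('M',(186,199)),('R',(231,171.7))):
    q=dark(a,c);print(n,q.round(1),atz('side',q,.204).round(4))
cv2.imwrite('pics/h.png',np.vstack([cv2.resize(a[120:320,90:390],(540,360)),cv2.resize(b[120:253,100:400],(540,240))]))
E
```

```text
t: 19.62
eef_pos: [0.6096, 0.1476, 0.292]
tool_rot: [-0.017, 0.022, 0.708, -0.706]
contact_force: [1.2, -0.5, 0.3]
gripper_width: 0.479
t: 20.45
eef_pos: [0.4506, -0.1492, 0.3063]
tool_rot: [0.022, -0.022, -0.706, 0.707]
contact_force: [0.6, 0.4, -0.0]
gripper_width: 0.476
L [123.5 230.4] [0.558  0.3026 0.204 ]
M [184.9 198.7] [0.5434 0.1447 0.204 ]
R [231.  171.5] [ 5.402e-01 -3.000e-04  2.040e-01]
```

View pics/h.png

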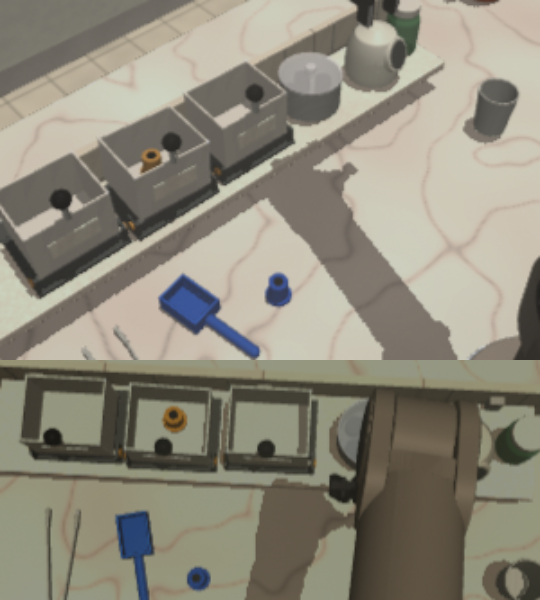

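The bush stands in the middle bin, which leans right with all the bins shut. The knob reads 8.6 mm right. Before handing in, I'll compare that with the picture taken right after rocking, and with the top view.

```bash
python3 - <<'E'
from h import *
def dark(im,c,r,th=55):
    x0,y0=(np.array(c)-r).astype(int);w=im[y0:y0+2*r+1,x0:x0+2*r+1].max(2)
    n,l,s,ce=cv2.connectedComponentsWithStats((w<th).astype(np.uint8));i=1+s[1:,4].argmax();return ce[i]+[x0,y0],s[i]
d=cv2.imread('pics/d.png');q,s=dark(d,(258,236),27);q=(q-1)/3+[100,120];print('after rock',q,s,atz('side',q,.203))
s0=cv2.imread('pics/side0.png');q,s=dark(s0,(285,313),14);q=(q-.28)/1.5625;print('start',q,s,atz('side',q,.204))
a=bot.read_camera('side');q,s=dark(a,(185,199),9);print('now',q,s,atz('side',q,.203))
b=bot.read_camera('top');q,s=dark(b,(190.5,168),7);print('top',q,s,atz('top',q,.203))
o=bot.get_obs();print(o['t'],o['contact_force'],o['eef_pos'])
E
```

```text
after rock [185.87539432 198.32386961] [ 13  13  30  29 634] [0.54349696 0.14173997 0.203     ]
start [181.89058723 200.3314383 ] [  6   7  16  16 188] [0.543808   0.15317923 0.204     ]
now [184.85135135 198.67567568] [ 4  4 10 10 74] [0.54423977 0.14423704 0.203     ]
top [190.09589041 168.19178082] [ 3  3  9  9 73] [0.54303401 0.14548146 0.203     ]
20.65 [-0.06950474  0.10940154 -1.13340684] [ 0.45253463 -0.14369513  0.30619737]
```

After rocking the knob was 11.4 mm right, so the stop was reached. It is now about 8 to 9 mm right and steady, well past the 4 mm needed. The arm is clear, so I'm handing in.

```bash
python3 -c "
from h import *
print(bot.hand_in())"
```

```text
the job is handed in; nothing more can be done
None
```

The middle bin is the worn one. The brass bush is standing in it, it leans right, and I handed the job in at about 20.7 s; no verdict is reported.

- **Finding the worn bin:** I pushed with the fingers loosely round the knob. The right bin resisted straight away at about 2.9 N/mm, so I stopped near 5.7 N and backed off. The middle bin moved freely at about 1 N. I rocked it to the stop on the left (4.3 N), then on the right (3.6 N). I did not test the left bin.
- **Placing the bush:** I put it in from above and released it just above the bin floor, with no contact force beforehand.
- **Last checks:** In the final pictures the bush stands in the middle bin, all three bins look shut, and nothing else appears to have moved. In the top view the arm hides part of the spice tin and salt pig. The gripper was empty and clear of everything.
- **One disagreement:** The knob was 11.4 mm right after rocking, but reads about 8 mm (top camera) to 9 mm (side camera) right now. The bin probably shifted when the bush dropped in. It is still past the 4 mm needed and was steady over two readings 0.2 s apart.

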